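# Load returned bearings onto the bench lift

### The arm

A 6-joint arm with a two-finger parallel gripper is mounted at the origin on the work surface. World frame = base frame: x ahead of the robot, y to its left, z up, the work surface at z = 0. Lengths are in m, angles in rad, forces in N, time in s.
With the tool pointing down it reaches from about 0.275 to 0.975 m from the base axis. Payload 8.4 kg.
Tool frame: the origin (TCP) lies on the centre line of the jaws, within the pads' length; the fingertips stand 11 mm ahead of it and the grasp point (between the pads) lies 8 mm behind it (arm.finger_overhang is the distance from the TCP to the fingertips, in m); z points along the fingers, y is the line along which they close (so a half turn about z gives the same grasp; the last joint's range is limited). The gripper opens to 92 mm and grips with 3 to 60 N. Pads are 20 mm wide; open, the fingers measure 128 mm over their backs; the gripper's body (75 mm by 189 mm) begins 69 mm behind the grasp point.
Start: joints at [-1.2, 0.353, 1.633, -0, 1.155, -0.002], TCP at [0.228, -0.582, 0.226] pointing down, gripper open.
Joint ranges: [-2.63, 2.63], [-0.92, 2.1], [0.06, 2.66], [-1.3, 4.44], [0, 2.69], [-3.02, 3.02]. Speed limits (rad/s): [2.22, 2.22, 2.79, 3.14, 3.14, 3.14].

### API

Orientations are given as a unit quaternion [x, y, z, w].
In Python, from station import arm gives the robot as it stands.
- The arm moves only by the shell command python3 -m handwheel 'ROWS'. ROWS is JSON, a list that holds one entry, the list of rows, each a list of 5 numbers: the shift along the tool's x, y, z in m, then the turn about the tool's z in degrees, then the closure, from 0 (fully open) to 1 (shut). A call has 1 to 20 rows; each row shifts and turns the commanded pose from where the row before left it, along the tool's axes as they then stand; what a row does not reach is not made up. A row lasts 1/12 s, in which the tool goes at most 41.7 mm and 7.16 degrees, less where a joint would pass 70% of its speed; a pose out of reach is approached as far as the arm can. A call with a gripper value outside its range is refused whole. The fingers move at their own pace and stop on an object; the grip force is fixed at half the most. Time passes only in rows, so rows that do not move let the fingers close. It gives the time, the measured TCP pose, the force, the opening and the grip force at its end, in the units of the state.
- arm.state(): the state, without advancing time (a new reading comes with each control period).
- arm.read_camera(name): name is "scene" or "top" or "wrist"; returns a dict with "pixels" (384x512x3 uint8, red, green, blue), "range_z" (384x512 float32, m along the optical axis (not along the pixel's ray), 0 where there is no reading), "camera_matrix" (3x3 intrinsics, pixels), "k1" (the pictures are not rectified: a ray, as slopes to the right and down, at radius r is drawn at 1 + k1 r^2 times it, then the intrinsics apply), "R" (3x3) and "t" (3): a world point X has camera coordinates R X + t; the wrist camera has in their place "T_tool_cam" (4x4, takes a point from camera to tool coordinates, whose origin is the TCP and whose axes are the flange's). Camera axes: x right, y down, z forward; pixel columns grow to the right and rows downward; lengths in m; the calibration is good to about 2 mm. A picture is of the moment at which its call begins: read the wrist's pose just before it.
- arm.close_job(): hands the job in; it is judged then, once.
Trained networks look in a picture, given as the dict that the camera call returned (one of the last four; its "shot" number tells which), for a name from the list of things; names that differ only in an ending like _2 or _b are one class to them, and where a whole thing is asked for, a point or a joint stands for the part that bears it (a point fixed in the world has none). Each returns a list of dicts, best first, with "conf" (0 to 1); they miss things now and then, are a little off and sometimes report something else, mostly with a low value. They report only what shows in the picture. A call takes as long as a camera call. They do not tell look-alikes from the thing itself.
- arm.silhouettes(picture, thing): "pixels" (384x512 bool, what is visible of it) and "extent" ([left, top, right, bottom] in pixels, round what is visible of it).
The state is a dict: "clock": time; "joints": joint angles; "qd": joint speeds; "joint_torque": joint torques, N m; "eef_pos": TCP position; "tool_rot": TCP orientation; "ft_force": force on the tool from outside, world axes, zero at the start; "torque": the same for the moment, N m; "finger_gap": finger opening in m; "grip_force": force on a finger pad.
Only numpy, scipy, OpenCV 4.12 (cv2) and the standard library are available. Lean on these libraries where they do the work, as an engineer would, in place of code of your own. Each camera call takes 0.05 s, during which the arm holds its last target. There are 200 camera calls.

### The job

At the parts-store counter, put every returned pillow-block bearing on the floor of the steel tray, then push the loaded tray up the ramp, sliding it and not lifting it, onto the bench lift and centre it flat on the platform so that none of its edges overhangs. Then prime the lift with four full strokes of its pump lever, all the way down and all the way back up each time, and finish with the bearings still in the centred tray. Leave the other things on the counter alone.

Things in the scene. Friction and masses are not known exactly. Their poses are not given: they have to be found in the camera images.
- bearing0: pillow-block bearing, grey, 76 long (own x) x 26 thick (own y) x 57 tall (own z), 0.18 kg: a 12 high foot 76 x 26 carrying a 50 dia round housing (axis along own y, centre 32 above the underside), its flat faces flush with the foot's sides, the bore in its middle. Origin: centre of the underside. Starts standing on its foot on the counter; may be absent
- bearing1: pillow-block bearing, grey, 76 long (own x) x 26 thick (own y) x 57 tall (own z), 0.18 kg: a 12 high foot 76 x 26 carrying a 50 dia round housing (axis along own y, centre 32 above the underside), its flat faces flush with the foot's sides, the bore in its middle. Origin: centre of the underside. Starts standing on its foot on the counter; may be absent
- bearing2: pillow-block bearing, grey, 76 long (own x) x 26 thick (own y) x 57 tall (own z), 0.18 kg: a 12 high foot 76 x 26 carrying a 50 dia round housing (axis along own y, centre 32 above the underside), its flat faces flush with the foot's sides, the bore in its middle. Origin: centre of the underside. Starts standing on its foot on the counter; may be absent
- bearing3: pillow-block bearing, grey, 76 long (own x) x 26 thick (own y) x 57 tall (own z), 0.18 kg: a 12 high foot 76 x 26 carrying a 50 dia round housing (axis along own y, centre 32 above the underside), its flat faces flush with the foot's sides, the bore in its middle. Origin: centre of the underside. Starts standing on its foot on the counter; may be absent
- tray: loose open steel tray, 140 (own x) x 206 (own y), walls 24 high, 5 thick, floor 5 thick, 0.45 kg. Own +y points forward, to the ramp; midway along its rear (-y) end stands a push plate to pinch or push: 60 wide (x), 8 thick (y, centred at y = -99), top 66 above the underside. Origin: centre of the underside. Starts empty on the counter before the ramp, roughly facing it
- tray_c0 (a point): bottom corner of the tray's footprint, own x -70, y -103
- tray_c1 (a point): bottom corner of the tray's footprint, own x +70, y -103
- tray_c2 (a point): bottom corner of the tray's footprint, own x +70, y +103
- tray_c3 (a point): bottom corner of the tray's footprint, own x -70, y +103
- platform (a point): centre of the top of the fixed bench lift's dark steel platform, 24 above the counter, 170 (x) x 236 (y). Its axes are the lift's: +y runs from the ramp across the platform to the hand pump, z up. Nothing stops the tray at its edges; the pump stands on a bed 30 high from 140 beyond its centre on
- ramp_foot (a point): middle of the lower edge of the plain aluminium ramp, on the counter, 258 before the platform's centre along the lift's y; axes as the platform's. The ramp is 170 wide and rises evenly over 140 to meet the platform's edge flush (118 before its centre)
- lever (a joint): pump lever angle in rad: 0 up at rest (a spring returns it there), 0.65 fully down at the stop; pushing the grip down takes about 3 N at first and 8 N at the bottom
- lever_grip (a point): centre of the black round cross-grip (22 dia, 74 long along the lift's y) at the lever's end, 155 from the hinge; it leans 0.45 rad above level at rest and 0.20 rad below level when fully down, swinging in the lift's x-z plane, the grip on the +x side of the hinge. Press it down from above
- lever_hinge (a point): lever hinge axis (along the lift's y), 80 above the counter, fixed to the lift; axes as the platform's
- hub: bystander, leave alone: dark steel flanged hub, 68 dia, 45 tall, among the bearings; origin at its underside's centre
- carton: bystander, leave alone: cardboard carton 90 x 70 x 60; origin at its underside's centre
- tape: bystander, leave alone: roll of tape, 90 dia, 45 tall, lying flat; origin at its underside's centre
- can: bystander, leave alone: screw-top tin, 70 dia, 90 tall; origin at its underside's centre
- mug: bystander, leave alone: white mug, 80 dia, 90 tall; origin at its underside's centre
- wrench: bystander, leave alone: wrench, 180 long, lying flat; origin at its underside's centre
There are look-alikes about, which are no part of the job. Leave any purple or red look-alike of the bearing1 alone.

How it is judged:
On the way, in this order (a step that is already met when the one before it is completed fails the run):
1. every bearing present lies in the tray (x of bearing0 in the frame of tray between -0.065 and 0.065 m and y of bearing0 in the frame of tray between -0.098 and 0.098 m and z of bearing0 in the frame of tray between -0.002 and 0.034 m and x of bearing1 in the frame of tray between -0.065 and 0.065 m and y of bearing1 in the frame of tray between -0.098 and 0.098 m and z of bearing1 in the frame of tray between -0.002 and 0.034 m and x of bearing2 in the frame of tray between -0.065 and 0.065 m and y of bearing2 in the frame of tray between -0.098 and 0.098 m and z of bearing2 in the frame of tray between -0.002 and 0.034 m and x of bearing3 in the frame of tray between -0.065 and 0.065 m and y of bearing3 in the frame of tray between -0.098 and 0.098 m and z of bearing3 in the frame of tray between -0.002 and 0.034 m), for 0.3 s.
2. the loaded tray rests on the platform with no edge overhanging (all of step 1 and x of tray_c0 in the frame of platform between -0.085 and 0.085 m and y of tray_c0 in the frame of platform between -0.118 and 0.118 m and z of tray_c0 in the frame of platform between -0.005 and 0.006 m and x of tray_c1 in the frame of platform between -0.085 and 0.085 m and y of tray_c1 in the frame of platform between -0.118 and 0.118 m and z of tray_c1 in the frame of platform between -0.005 and 0.006 m and x of tray_c2 in the frame of platform between -0.085 and 0.085 m and y of tray_c2 in the frame of platform between -0.118 and 0.118 m and z of tray_c2 in the frame of platform between -0.005 and 0.006 m and x of tray_c3 in the frame of platform between -0.085 and 0.085 m and y of tray_c3 in the frame of platform between -0.118 and 0.118 m and z of tray_c3 in the frame of platform between -0.005 and 0.006 m and linear speed of tray below 0.03 m/s), for 0.3 s.
3. pump lever fully down, first stroke (value of joint lever above 0.58 rad), for 0.05 s.
4. pump lever back up, first stroke (value of joint lever below 0.08 rad), for 0.05 s.
5. pump lever fully down, second stroke (value of joint lever above 0.58 rad), for 0.05 s.
6. pump lever back up, second stroke (value of joint lever below 0.08 rad), for 0.05 s.
7. pump lever fully down, third stroke (value of joint lever above 0.58 rad), for 0.05 s.
8. pump lever back up, third stroke (value of joint lever below 0.08 rad), for 0.05 s.
9. pump lever fully down, fourth stroke (value of joint lever above 0.58 rad), for 0.05 s.
10. pump lever back up, fourth stroke (value of joint lever below 0.08 rad), for 0.05 s.
At the end, for the whole second after the job is handed in: Every bearing is inside the tray, its origin under 34 mm above the tray's underside; all four tray corners are over the 170 x 236 mm platform, within 6 mm of its surface; all at rest; lever below 0.08 rad, after four strokes (past 0.58, back below 0.08 rad) (all of step 2 and linear speed of each of bearing0, bearing1, bearing2, bearing3 below 0.03 m/s and value of joint lever below 0.08 rad); the robot touches nothing.
It fails at once if the tray is lifted clear: its centre more than 30 mm above the platform's height (z of tray in the frame of platform above 0.03 m).
It fails at once if the tray is tipped by more than 0.4 rad (angle between tray's own z axis and vertical above 0.4 rad).
It fails at once if a bystander is shoved more than 50 mm (distance of any of hub, carton, tape, can, mug, wrench from where it was at the start of the episode above 0.05 m).
Of bearing0, bearing1, bearing2, bearing3 only 2 to 4 are there at a start; the rules pass over those that are not, and their reading is None.
At some moment in a run one of bearing0, bearing1, bearing2, bearing3, tray may be knocked a few centimetres aside while the robot is not near it.
Once in a run the grip may slacken for a moment while it holds something.
It also fails if it takes over 210 s, if anything falls off the work surface, if the arm or the gripper's body presses on something with over 40 N, if the wrist force passes 120 N, or if a joint passes its speed limit or range.

## Working session

There is one attempt and no reset: what is moved stays moved. The work goes in short steps, Python scripts to look and compute and a shell command to move; the robot and the scene stay as the last step left them, time stands still between calls to the robot, and variables do not carry over. Pictures are saved under pics/ and viewed, at most 14 in all, crops included, and the job is handed in when it is done.

```bash
ls; mkdir -p pics
python3 - <<'E'
from station import arm
import cv2,numpy as np
s=arm.state();print(s['clock'],s['eef_pos'],s['tool_rot'])
ims=[]
for n in("top","scene"):
    p=arm.read_camera(n);cv2.imwrite(f'pics/{n}0.png',cv2.resize(p['pixels'][:,:,::-1],(800,600)))
    print(n,p['camera_matrix'],p['k1'],p['R'],p['t'])
print(arm.read_camera('wrist')['T_tool_cam'])
E
```

```text
pics
0.0 [ 0.22744959 -0.58164205  0.22486624] [ 9.82682272e-01  1.85297304e-01 -1.26204887e-04 -6.67967888e-04]
top [[415.25734389   0.         253.98752345]
 [  0.         415.25734389 184.03531194]
 [  0.           0.           1.        ]] -0.08098944975435705 [[ 2.17274578e-05 -9.99981372e-01 -6.10376064e-03]
 [-9.96435382e-01  4.93260749e-04 -8.43580866e-02]
 [ 8.43595259e-02  6.08383595e-03 -9.96416809e-01]] [0.08771858 0.58787077 1.42169246]
scene [[425.85477859   0.         249.2881275 ]
 [  0.         425.85477859 191.39923677]
 [  0.           0.           1.        ]] -0.015951665442623244 [[ 0.20698943  0.97832095 -0.00659475]
 [ 0.70114613 -0.15304019 -0.69639989]
 [-0.68231186  0.13952353 -0.71762365]] [-0.19431867 -0.33181392  1.77950489]
[[-2.98079148e-04 -9.61164359e-01 -2.75976422e-01  7.81435887e-02]
 [ 9.99999897e-01 -1.91783042e-04 -4.12151487e-04 -3.17459664e-04]
 [ 3.43217723e-04 -2.75976516e-01  9.61164317e-01 -1.59407752e-01]
 [ 0.00000000e+00  0.00000000e+00  0.00000000e+00  1.00000000e+00]]
```

View pics/top0.png

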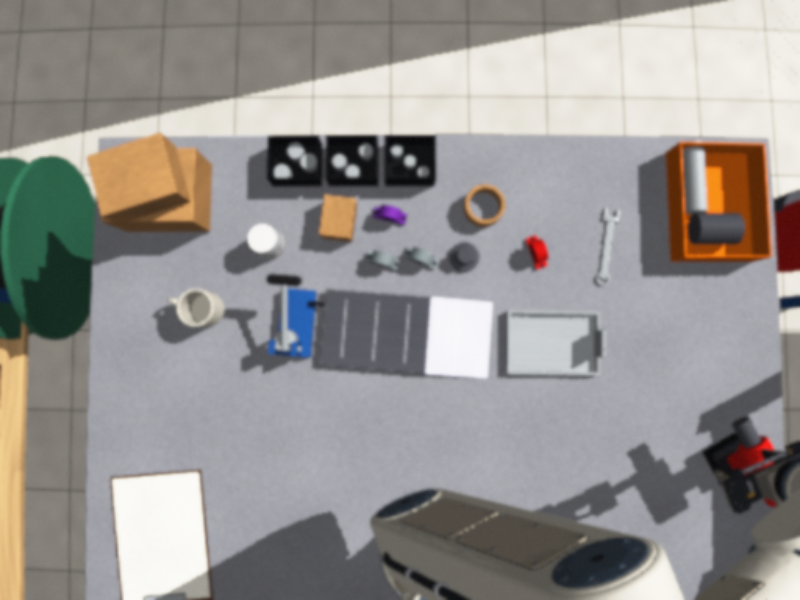

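View pics/scene0.png

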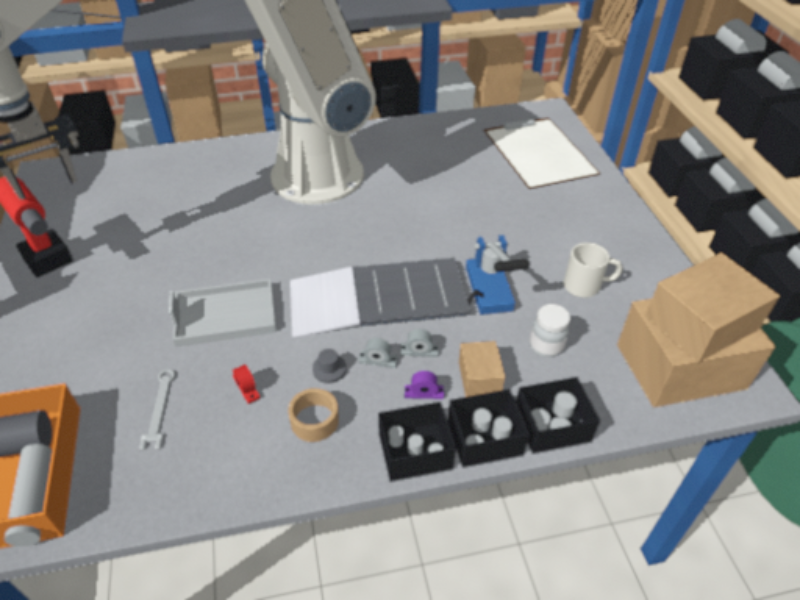

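Top view (800×600): grey bearings at (382,260) and (421,258). Things they could be confused with are the purple look-alike (390,214), the red look-alike (538,251) and the dark hub (464,257). The tray is at (552,344), the ramp at (458,337), the platform at (372,333) and the pump at (292,320) with its black grip at (284,280). I choose the two grey ones.

```bash
cat > h.py <<'E'
from station import arm
import cv2,numpy as np
from scipy.spatial.transform import Rotation as Ro
def shot(n):
    s=arm.state(); p=arm.read_camera(n)
    if n=='wrist':
        T=np.eye(4);T[:3,:3]=Ro.from_quat(s['tool_rot']).as_matrix();T[:3,3]=s['eef_pos'];C=T@p['T_tool_cam']
    else:
        C=np.eye(4);C[:3,:3]=p['R'].T;C[:3,3]=-p['R'].T@p['t']
    v,u=np.mgrid[:384,:512]
    q=cv2.undistortPoints(np.stack([u,v],-1).reshape(-1,1,2).astype(float),p['camera_matrix'],np.array([p['k1'],0,0,0])).reshape(384,512,2)
    d=p['range_z'].astype(float)
    P=np.concatenate([q*d[...,None],d[...,None]],-1)@C[:3,:3].T+C[:3,3]
    P[d<=0]=np.nan
    p['P']=P;p['C']=C;return p
def find(p,name,mc=.2):
    out=[]
    for r in arm.silhouettes(p,name):
        if r['conf']>mc:
            m=cv2.erode(r['pixels'].astype(np.uint8),np.ones((3,3)))>0
            X=p['P'][m];X=X[~np.isnan(X[:,0])]
            if len(X)>3: out.append((r['conf'],r['extent'],X,p['pixels'][m].mean(0)))
    return out
def rect(X):
    r=cv2.minAreaRect((X[:,:2]*1000).astype(np.float32));return np.round(r[0],1),np.round(r[1],1),round(r[2],1)
def save(p,f,box=None):
    i=p['pixels'][:,:,::-1]
    if box: i=i[box[1]:box[3],box[0]:box[2]];
    k=min(800/i.shape[1],600/i.shape[0]);cv2.imwrite('pics/'+f,cv2.resize(i,None,fx=k,fy=k,interpolation=2))
def tcp():
    s=arm.state();R=Ro.from_quat(s['tool_rot']).as_matrix();return s['eef_pos'],np.degrees(np.arctan2(R[1,0],R[0,0])),s
E
python3 - <<'E'
from h import *
print(tcp()[:2], Ro.from_quat(tcp()[2]['tool_rot']).as_matrix().round(3))
for c in("top","scene"):
    p=shot(c)
    for n in("bearing0","tray","lever_grip","platform","hub","mug","can","carton"):
        try:
            for cf,e,X,col in find(p,n): print(c,n,round(cf,2),np.array(e).astype(int),rect(X),X.mean(0).round(3),X[:,2].max().round(3),col.astype(int))
        except Exception as ex: print(n,ex)
    if c=='top':
        save(p,'crop1.png',(220,120,360,190))
        # platform: points near z=.024
        P=p['P'];m=(abs(P[...,2]-.024)<.006)&(p['pixels'].mean(-1)<90)
        print('dark z24',rect(P[m]))
E
```

```text
(array([ 0.22754401, -0.58172875,  0.22504768]), np.float64(21.361907846686968)) [[ 0.931  0.364 -0.   ]
 [ 0.364 -0.931  0.001]
 [ 0.    -0.001 -1.   ]]
top bearing0 0.62 [238 131 260 143] (array([750.4, 105.1]), array([62.1, 22.7]), 77.7) [0.75  0.104 0.043] 0.061 [103  43 142]
top bearing0 0.55 [231 160 255 174] (array([647.9, 122.7]), array([64.2, 20.9]), 72.5) [0.647 0.121 0.044] 0.061 [117 126 128]
top bearing0 0.51 [336 152 349 174] (array([ 668.3, -224.8]), array([67. , 23.9]), 21.0) [ 0.666 -0.224  0.041] 0.064 [172  23  22]
top bearing0 0.48 [259 158 279 171] (array([654. ,  35.8]), array([66.8, 23.2]), 65.9) [0.653 0.035 0.042] 0.065 [114 122 124]
top tray 0.62 [324 200 384 240] (array([ 466.8, -260.2]), array([204.9, 132.5]), 89.3) [ 0.467 -0.265  0.007] 0.07 [175 179 182]
top lever_grip 0.67 [172 178 191 222] (array([533. , 308.3]), array([140.3,  62.1]), 7.4) [0.561 0.319 0.141] 0.164 [ 99 101 104]
top platform 0.89 [170 174 314 239] (array([492.7, 120. ]), array([475.5, 170.1]), 83.6) [0.492 0.111 0.028] 0.164 [137 143 157]
top hub 0.83 [285 154 304 173] (array([659.2,
[... 1602 characters left out ...]
y([474. , 176.9]), 83.2) [0.5   0.118 0.027] 0.162 [137 145 156]
scene mug 0.62 [360 160 397 189] (array([541.7, 523.5]), array([78.1, 84.7]), 33.5) [0.549 0.519 0.055] 0.093 [198 198 188]
scene can 0.98 [339 192 365 229] (array([698.8, 377.5]), array([58.1, 65.3]), 31.3) [0.706 0.37  0.064] 0.093 [204 206 204]
scene can 0.59 [ 88 238 111 288] (array([ 680.3, -393. ]), array([ 29.9, 166.7]), 81.7) [ 0.682 -0.391  0.006] 0.011 [179 183 184]
scene can 0.52 [107 179 177 217] (array([ 450.4, -266.5]), array([215.4, 177.8]), 88.5) [ 0.463 -0.267  0.01 ] 0.071 [165 170 170]
scene carton 0.7 [294 220 327 250] (array([746.5, 217.6]), array([66.2, 88.1]), 83.1) [0.756 0.213 0.053] 0.065 [185 155 117]
```

View pics/crop1.png

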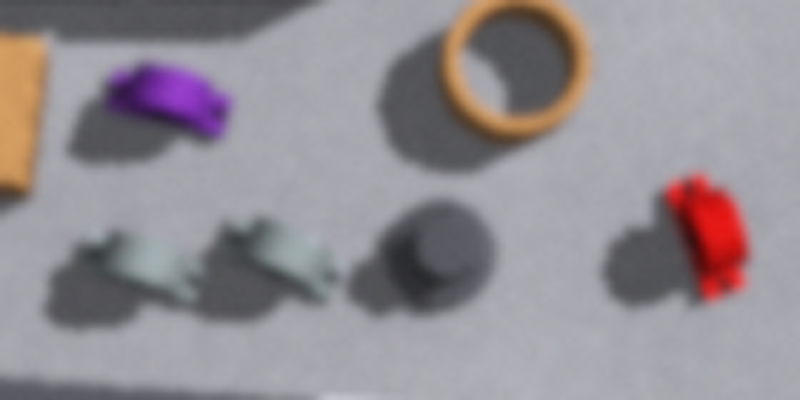

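The crop shows two grey bearings at (150,262) and (285,255). The purple (170,98) and red (712,240) ones and the hub (440,250) are clearly different. So two bearings are present: A at about (0.654,0.122) and B at about (0.657,0.035).

```bash
python3 -m handwheel '[[[0,0,0,-6.95,0.3],[0,0,0,-6.95,0.3],[0,0,0,-6.95,0.3],[0,0,0,-6.95,0.3],[0,0,0,-6.95,0.3],[0,0,0,-6.95,0.3],[0,0,0,-6.95,0.3]]]'
python3 -m handwheel '[[[0.0384,0.0088,0.001,0,0.3],[0.0384,0.0088,0.001,0,0.3],[0.0384,0.0088,0.001,0,0.3],[0.0384,0.0088,0.001,0,0.3],[0.0384,0.0088,0.001,0,0.3],[0.0384,0.0088,0.001,0,0.3],[0.0384,0.0088,0.001,0,0.3],[0.0384,0.0088,0.001,0,0.3],[0.0384,0.0088,0.001,0,0.3],[0.0384,0.0088,0.001,0,0.3],[0.0384,0.0088,0.001,0,0.3],[0.0384,0.0088,0.001,0,0.3],[0.0384,0.0088,0.001,0,0.3],[0.0384,0.0088,0.001,0,0.3],[0.0384,0.0088,0.001,0,0.3],[0.0384,0.0088,0.001,0,0.3],[0.0384,0.0088,0.001,0,0.3],[0.0384,0.0088,0.001,0,0.3],[0.0384,0.0088,0.001,0,0.3],[0.0384,0.0088,0.001,0,0.3]]]'
cat >> h.py <<'E'
def go(x,y,z,yaw=None):
    e,a,s=tcp(); yaw=a if yaw is None else yaw
    d=np.array([x,y,z])-e; c,n=np.cos(np.radians(yaw)),np.sin(np.radians(yaw))
    print('at',e.round(4),'yaw',round(a,2),'-> turn',round((a-yaw+180)%360-180,2),'tool dxyz mm',np.round([1e3*(c*d[0]+n*d[1]),1e3*(n*d[0]-c*d[1]),-1e3*d[2]],1))
def bear(p):
    for cf,e,X,col in find(p,'bearing0',.15):
        if np.ptp(col)>40: continue
        H=X[(X[:,2]>.03)]          # housing
        T=X[X[:,2]>X[:,2].max()-.012]
        print('bear',round(cf,2),'all',rect(X),'hous',rect(H),'top',rect(T),'ztop',X[:,2].max().round(3))
E
python3 - <<'E'
from h import *
p=shot('wrist');save(p,'w1.png');bear(p);go(.654,.122,.1,73)
q=shot('top');P=q['P']
r=[r for r in find(q,'platform')][0];X=r[2]
Y=X[(X[:,1]<.24)]
print('lift cut',rect(Y))
# edges per y-slice, for z band
for y in np.arange(-.12,.26,.03):
    S=X[abs(X[:,1]-y)<.01]; 
    if len(S): print(round(y,2),S[:,0].min().round(4),S[:,0].max().round(4),np.median(S[:,2]).round(4))
E
```

```text
clock: 1.63
eef_pos: [0.2277, -0.5821, 0.2256]
tool_rot: [0.817, 0.576, 0.0, -0.0]
ft_force: [0.5, 0.4, -0.5]
finger_gap: 0.064
grip_force: 0.0
clock: 3.3
eef_pos: [0.6564, 0.0814, 0.2056]
tool_rot: [0.819, 0.574, 0.0, 0.0]
ft_force: [-0.0, -0.0, 0.4]
finger_gap: 0.0645
grip_force: 0.0
bear 0.96 all (array([659.2,  43. ]), array([60.7, 24.9]), 65.3) hous (array([656.6,  37. ]), array([47.9, 24.9]), 66.4) top (array([656.3,  36.2]), array([41. , 24.8]), 66.4) ztop 0.058
bear 0.91 all (array([652. , 122.6]), array([72.7, 24.4]), 76.2) hous (array([652.1, 123. ]), array([49.1, 24.2]), 77.0) top (array([652. , 122.4]), array([40.4, 24.2]), 77.0) ztop 0.06
bear 0.66 all (array([ 472.4, -174.3]), array([ 39.2, 132. ]), 88.0) hous (array([0., 0.]), array([0., 0.]), 0.0) top (array([ 477.7, -157.2]), array([ 30.1, 131. ]), 75.4) ztop 0.026
at [0.658  0.0842 0.2052] yaw 70.22 -> turn -2.78 tool dxyz mm [ 35.  -14.9 105.2]
lift cut (array([488.4,  63.8]), array([359.5, 160.5]), 85.8)
-0.12 0.4452 0.5507 0.0012
-0.09 0.3962 0.5545 0.005
-0.06 0.4489 0.554 0.0084
0.12 0.5708 0.5708 0.0222
0.15 0.4146 0.4768 0.0235
0.18 0.4179 0.5775 0.0237
0.21 0.4213 0.5778 0.0238
0.24 0.4213 0.5778 0.024
```

View pics/w1.png

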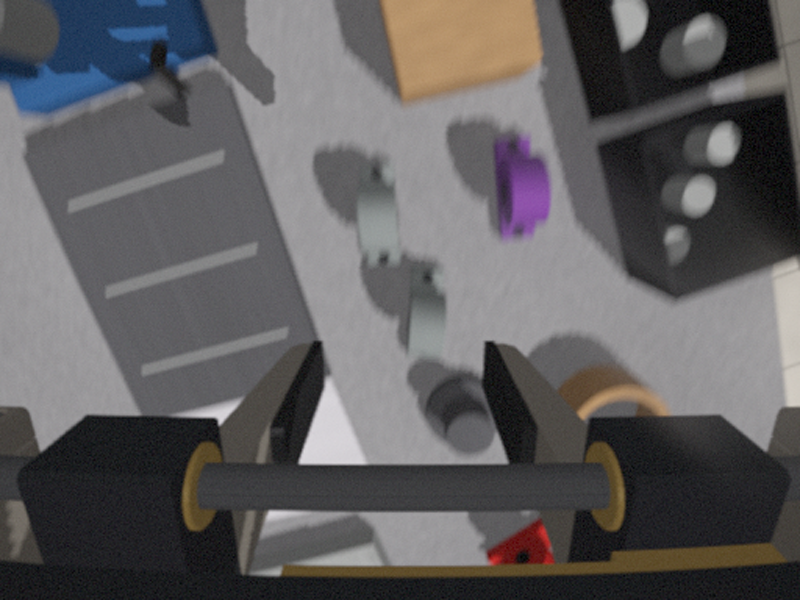

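The wrist view shows A at (378,215), B at (427,320), purple at (520,190) to the right and the hub at (462,410). A is at (0.652,0.1225), yaw 77°; B is at (0.6565,0.0365), yaw 66°.

```bash
python3 -c "
from h import *
go(.652,.1225,.034,77)"
```

```text
at [0.6555 0.0802 0.205 ] yaw 70.12 -> turn -6.88 tool dxyz mm [ 40.4 -12.9 171. ]
```

```bash
python3 -m handwheel '[[[0,0,0,-6.9,0.3],[0.02,-0.0065,0.025,0,0.3],[0.0204,-0.0064,0.03,0,0.3],[0,0,0.03,0,0.3],[0,0,0.02,0,0.3],[0,0,0,0,0.3],[0,0,0,0,0.3]]]'
python3 - <<'E'
from h import *
go(.652,.1225,.034,77);p=shot('wrist');bear(p)
E
```

```text
clock: 4.08
eef_pos: [0.6511, 0.1203, 0.1002]
tool_rot: [0.783, 0.621, -0.001, -0.0]
ft_force: [0.1, -0.5, 0.7]
finger_gap: 0.0645
grip_force: 0.0
at [0.6511 0.1203 0.1002] yaw 76.84 -> turn -0.16 tool dxyz mm [ 2.3  0.4 66.2]
bear 0.98 all (array([653.8, 129.6]), array([61.3, 25.4]), 74.6) hous (array([652. , 123.3]), array([48.3, 25.2]), 73.7) top (array([651.8, 122.7]), array([41. , 25.2]), 73.6) ztop 0.059
bear 0.86 all (array([659.3,  43. ]), array([61.6, 25.9]), 65.1) hous (array([659.2,  42.9]), array([36.6, 25.7]), 64.5) top (array([660.9,  46.4]), array([21.9, 25.2]), 65.2) ztop 0.056
```

```bash
python3 -m handwheel '[[[0.002,0.0006,0,3,0.3],[0,0,0.03,0,0.3],[0,0,0.03,0,0.3],[0,0,0.006,0,0.3],[0,0,0,0,0.3],[0,0,0,0,1],[0,0,0,0,1],[0,0,0,0,1],[0,0,0,0,1],[0,0,0,0,1],[0,0,0,0,1]]]'
python3 -m handwheel '[[[0,0,-0.015,0,1],[0,0,-0.03,0,1],[0,0,-0.03,0,1],[0,0,-0.03,0,1],[0,0,0,0,1]]]'
python3 - <<'E'
from h import *
q=shot('top')
for cf,e,X,col in find(q,'tray',.1):
    print(cf,rect(X))
    for y in np.arange(-.36,-.15,.03):
        S=X[abs(X[:,1]-y)<.01]
        if len(S): print(round(y,2),S[:,0].min().round(4),S[:,0].max().round(4))
    S=X[X[:,2]>.045];print('plate',len(S),rect(S) if len(S)>3 else '')
bear(q)
E
```

```text
clock: 5.1
eef_pos: [0.6534, 0.1237, 0.0352]
tool_rot: [0.799, 0.601, 0.0, 0.0]
ft_force: [-1.3, 1.1, -0.4]
finger_gap: 0.0265
grip_force: 0.4
clock: 5.52
eef_pos: [0.6565, 0.1242, 0.1458]
tool_rot: [0.799, 0.601, 0.004, 0.002]
ft_force: [0.9, 0.7, -0.6]
finger_gap: 0.0263
grip_force: 30.0
0.74 (array([ 467.9, -258.8]), array([203., 136.]), 89.8)
-0.36 0.3995 0.5353
-0.33 0.3996 0.5354
-0.3 0.3997 0.5323
-0.27 0.4 0.5329
-0.24 0.4028 0.533
-0.21 0.4032 0.5356
-0.18 0.4036 0.5355
plate 43 (array([ 465.5, -355.4]), array([ 5.2, 54.6]), 89.9)
bear 0.59 all (array([656.9,  35.5]), array([68.1, 21.7]), 62.9) hous (array([650.7,  23.4]), array([21. , 22.9]), 68.0) top (array([651.5,  25.5]), array([15.2, 23.7]), 71.5) ztop 0.06
bear 0.38 all (array([ 467.8, -260.5]), array([204.5, 135.4]), 89.2) hous (array([ 494.8, -325.5]), array([170. ,  90.1]), 37.4) top (array([ 465.5, -355.3]), array([47.4,  4.4]), 1.4) ztop 0.07
```

```bash
python3 -m handwheel '[[[0,0,0,-5.33,1],[0,0,0,-5.33,1],[0,0,0,-5.33,1],[-0.037,-0.0157,0,0,1],[-0.037,-0.0157,0,0,1],[-0.037,-0.0157,0,0,1],[-0.037,-0.0157,0,0,1],[-0.037,-0.0157,0,0,1],[-0.037,-0.0157,0,0,1],[-0.037,-0.0157,0,0,1],[-0.037,-0.0157,0,0,1],[-0.037,-0.0157,0,0,1],[-0.036,-0.015,0,0,1],[0,0,0,0,1],[0,0,0,0,1],[0,0,0,0,1]]]'
python3 -c "
from h import *
go(.498,-.245,.041,90);print(tcp()[2]['finger_gap'])
p=shot('wrist')
for f in find(p,'tray',.1):print(f[0],rect(f[2]))
bear(p)"
```

```text
clock: 7.0
eef_pos: [0.4955, -0.2445, 0.1383]
tool_rot: [0.708, 0.706, -0.0, -0.001]
ft_force: [0.6, -0.4, -1.1]
finger_gap: 0.0256
grip_force: 30.0
at [ 0.4955 -0.2445  0.1383] yaw 89.84 -> turn -0.16 tool dxyz mm [-0.5  2.5 97.3]
0.025613888703239503
0.76 (array([ 464.6, -259.1]), array([204.2, 138.9]), 88.7)
bear 0.58 all (array([ 495.6, -236.3]), array([25.2, 56.7]), 0.1) hous (array([ 495.6, -236.3]), array([25.2, 56.7]), 0.1) top (array([ 495.5, -244.8]), array([24.9, 39.6]), 0.3) ztop 0.161
```

```bash
python3 -m handwheel '[[[0,0,0.03,0,1],[0,0,0.03,0,1],[0,0,0.02,0,1],[0,0,0.01,0,1],[0,0,0.004,0,1],[0,0,0.003,0,1],[0,0,0.001,0,1],[0,0,0,0,1],[0,0,0,0,0.5],[0,0,0,0,0.5],[0,0,0,0,0.5],[0,0,-0.015,0,0.5],[0,0,-0.03,0,0.5],[0,0,-0.04,0,0.5],[0,0,-0.035,0,0.4],[0,0,0,0,0.3]]]'
python3 -c "
from h import *
q=shot('top');bear(q);go(.6565,.0365,.1,65)"
```

```text
clock: 8.48
eef_pos: [0.4999, -0.247, 0.1687]
tool_rot: [0.708, 0.706, 0.002, 0.005]
ft_force: [1.4, -1.6, 0.5]
finger_gap: 0.0575
grip_force: 0.0
bear 0.69 all (array([655.2,  37.9]), array([64.9, 24.8]), 62.4) hous (array([654.9,  36.5]), array([47.8, 25.2]), 69.5) top (array([655.3,  36.6]), array([40.7, 24. ]), 66.5) ztop 0.062
bear 0.67 all (array([ 495.8, -235.9]), array([52.1, 24.4]), 76.7) hous (array([ 496.3, -241.4]), array([41.9, 20.4]), 77.7) top (array([ 497.9, -244.8]), array([37.5, 17. ]), 89.0) ztop 0.066
bear 0.49 all (array([541.3, 519.6]), array([76.2, 75.8]), 26.2) hous (array([540.5, 519.2]), array([74.3, 75.8]), 26.2) top (array([546.3, 519. ]), array([75.3, 60.5]), 59.9) ztop 0.095
at [ 0.4973 -0.2457  0.1634] yaw 89.89 -> turn 24.89 tool dxyz mm [323.1  25.1  63.4]
```

```bash
python3 -m handwheel '[[[0,0,0,6,0.3],[0,0,0,6,0.3],[0,0,0,6,0.3],[0,0,0,6,0.3],[0.0358,0.0034,0,0,0.3],[0.0358,0.0034,0,0,0.3],[0.0358,0.0034,0,0,0.3],[0.0358,0.0034,0,0,0.3],[0.0358,0.0034,0,0,0.3],[0.0358,0.0034,0,0,0.3],[0.0358,0.0034,0,0,0.3],[0.0358,0.0034,0.03,0,0.3],[0.036,0.0034,0.03,0,0.3],[0,0,0,0,0.3],[0,0,0,0,0.3],[0,0,0,0,0.3]]]'
python3 -c "
from h import *
q=shot('wrist');bear(q);go(.656,.0365,.034,66)"
```

```text
clock: 9.92
eef_pos: [0.6508, 0.0294, 0.1069]
tool_rot: [0.839, 0.544, -0.001, -0.001]
ft_force: [-0.2, 0.8, 0.4]
finger_gap: 0.0646
grip_force: 0.0
bear 0.78 all (array([657.1,  36. ]), array([73.9, 24.4]), 66.3) hous (array([657.3,  36.2]), array([48.6, 24.4]), 66.5) top (array([657.2,  36.1]), array([41.3, 24.4]), 66.5) ztop 0.059
at [0.6516 0.0286 0.1086] yaw 65.85 -> turn -0.15 tool dxyz mm [ 9.   0.8 74.6]
```

```bash
python3 -m handwheel '[[[0.009,0.002,0.01,0,0.3],[0,0,0.03,0,0.3],[0,0,0.03,0,0.3],[0,0,0.004,0,0.3],[0,0,0,0,0.3],[0,0,0,0,1],[0,0,0,0,1],[0,0,0,0,1],[0,0,0,0,1],[0,0,0,0,1],[0,0,0,0,1]]]'
python3 -m handwheel '[[[0,0,-0.015,0,1],[0,0,-0.03,0,1],[0,0,-0.03,0,1],[0,0,-0.03,0,1],[0,0,0,-6,1],[0,0,0,-6,1],[0,0,0,-6,1],[0,0,0,-6,1],[0,0,0,0,1]]]'
python3 -c "
from h import *
q=shot('top');bear(q);go(.438,-.245,.041,90)
for f in find(q,'tray',.1):print(f[0],rect(f[2]))"
```

```text
clock: 10.93
eef_pos: [0.6578, 0.037, 0.035]
tool_rot: [0.839, 0.544, 0.0, 0.0]
ft_force: [1.6, -1.1, 0.2]
finger_gap: 0.0262
grip_force: 1.4
clock: 11.68
eef_pos: [0.6571, 0.037, 0.1393]
tool_rot: [0.706, 0.708, -0.0, -0.0]
ft_force: [-0.6, -1.6, -1.3]
finger_gap: 0.026
grip_force: 30.0
bear 0.43 all (array([ 465.7, -287.3]), array([60. , 13.9]), 89.3) hous (array([ 465.7, -293.2]), array([48.2, 13.7]), 89.8) top (array([ 465.7, -292.5]), array([36. , 13.5]), 89.8) ztop 0.069
bear 0.24 all (array([ 466.2, -260.2]), array([205.8, 139.5]), 89.7) hous (array([ 436.4, -270.2]), array([103.9, 204.2]), 36.2) top (array([ 463.7, -355.3]), array([ 4.3, 50.6]), 89.1) ztop 0.071
at [0.6571 0.037  0.1391] yaw 89.69 -> turn -0.31 tool dxyz mm [-282.  -219.1   98.1]
0.88 (array([ 467.8, -258.8]), array([205.5, 135.8]), 89.6)
0.24 (array([740.2, 217.4]), array([70.2, 88.1]), 80.8)
```

```bash
python3 -c "
from h import *
q=shot('top');save(q,'t2.png',(300,180,400,255))
P=q['P'];m=(P[...,2]>.035)&(P[...,2]<.08)&(abs(P[...,0]-.467)<.08)&(abs(P[...,1]+.25)<.09)
X=P[m];print(len(X),rect(X),X.max(0),X.min(0))"
```

```text
117 (array([ 464. , -292.6]), array([49.7, 24. ]), 89.6) [ 0.47609023 -0.26777074  0.06753769] [ 0.45199679 -0.31750509  0.03720332]
```

View pics/t2.png

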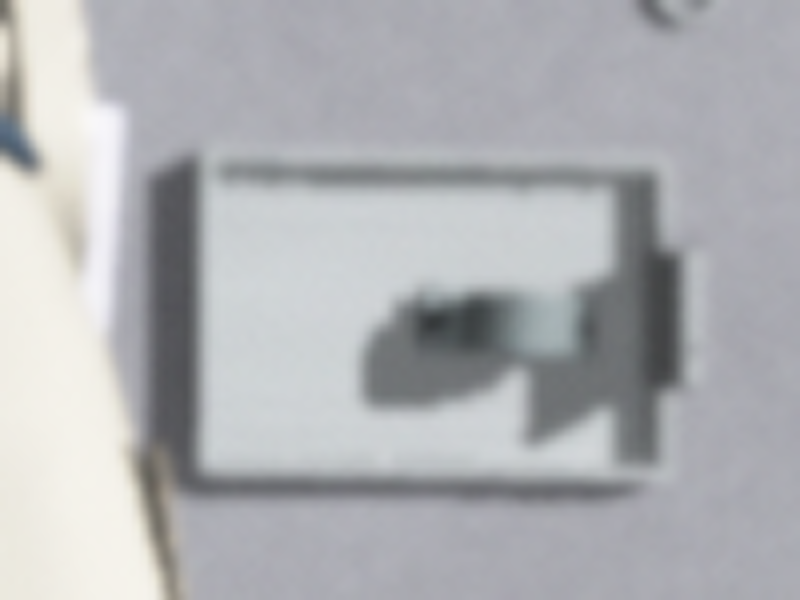

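The view shows bearing A standing in the tray near the plate at (500,320). It was knocked to (0.466,-0.292) but is still on the floor. I'll place B ahead of it.

```bash
python3 -m handwheel '[[[-0.0309,-0.0239,0,0,1],[-0.0309,-0.0239,0,0,1],[-0.0309,-0.0239,0,0,1],[-0.0309,-0.0239,0,0,1],[-0.0309,-0.0239,0,0,1],[-0.0309,-0.0239,0,0,1],[-0.0309,-0.0239,0,0,1],[-0.0309,-0.0239,0,0,1],[0,0,0,0,1],[0,0,0,0,1],[0,0,0,0,1]]]'
python3 -c "
from h import *
go(.466,-.21,.041,90);print(tcp()[2]['finger_gap'])
p=shot('wrist')
bear(p)"
```

```text
clock: 12.8
eef_pos: [0.4661, -0.21, 0.1395]
tool_rot: [0.709, 0.706, 0.0, 0.0]
ft_force: [0.1, -0.6, -1.3]
finger_gap: 0.0259
grip_force: 30.0
at [ 0.4661 -0.21    0.1395] yaw 89.76 -> turn -0.24 tool dxyz mm [-0.  -0.1 98.5]
0.025899335683735716
bear 0.98 all (array([ 465.9, -200.8]), array([55.2, 25.3]), 89.1) hous (array([ 465.9, -200.8]), array([55.2, 25.3]), 89.1) top (array([ 465.7, -209.4]), array([24.8, 38. ]), 0.7) ztop 0.163
bear 0.8 all (array([ 460.6, -300.9]), array([15.4, 23.4]), 87.0) hous (array([ 460.6, -300.9]), array([15.4, 23.4]), 87.0) top (array([ 460.6, -300.9]), array([15.4, 23.4]), 87.0) ztop 0.063
```

```bash
python3 -m handwheel '[[[0,0,0.03,0,1],[0,0,0.03,0,1],[0,0,0.02,0,1],[0,0,0.01,0,1],[0,0,0.004,0,1],[0,0,0.003,0,1],[0,0,0.001,0,1],[0,0,0,0,1],[0,0,0,0,0.5],[0,0,0,0,0.5],[0,0,0,0,0.5],[0,0,-0.015,0,0.5],[0,0,-0.03,0,0.5],[0,0,-0.04,0,0.5],[0,0,-0.04,0,0.3],[0,0,-0.04,0,0.3],[0,0,-0.04,0,0.3],[0,0,-0.02,0,0.3]]]'
python3 -m handwheel '[[[-0.002,0,-0.03,0,0.3],[0.03,0,-0.03,0,0.3],[0.03,0,-0.03,0,0.3],[0.03,0,0,0,0.3],[0.03,0,0,0,0.3],[0.03,0,0,0,0.3],[0.03,0,0,0,0.3],[0,0,0,0,0.3],[0,0,0,0,0.3],[0,0,0,0,0.3]]]'
python3 - <<'E'
from h import *
p=shot('wrist');save(p,'w3.png')
P=p['P'];z=P[...,2];print(tcp()[:2])
m=(abs(z-.024)<.008)&(p['pixels'].mean(-1)<110)&(abs(P[...,0]-.49)<.13)&(P[...,1]>0)
n,l,st,c=cv2.connectedComponentsWithStats(cv2.morphologyEx(m.astype(np.uint8),cv2.MORPH_CLOSE,np.ones((9,9))))
i=1+st[1:,4].argmax();X=P[(l==i)&m];print('platform',rect(X),X[:,2].mean(),X[:,1].min(),X[:,1].max())
for y in np.arange(.02,.24,.02):
    S=X[abs(X[:,1]-y)<.006]
    if len(S): print(round(y,2),np.percentile(S[:,0],[1,99]).round(4))
E
```

```text
clock: 14.4
eef_pos: [0.4671, -0.2106, 0.2718]
tool_rot: [0.708, 0.706, 0.001, 0.003]
ft_force: [1.2, 0.4, 0.3]
finger_gap: 0.0642
grip_force: 0.0
clock: 15.23
eef_pos: [0.466, -0.0332, 0.3555]
tool_rot: [0.707, 0.707, -0.0, 0.0]
ft_force: [-0.3, 0.4, -0.3]
finger_gap: 0.064
grip_force: 0.0
(array([ 0.46602641, -0.03363285,  0.35538607]), np.float64(89.88268751719279))
platform (array([489.6, 114. ]), array([185.7, 170.2]), 85.7) 0.024291418098023532 0.01605340208784814 0.20076360840472587
0.02 [0.4341 0.5665]
0.04 [0.4015 0.5673]
0.06 [0.4024 0.5694]
0.08 [0.4044 0.5701]
0.1 [0.4053 0.5713]
0.12 [0.4072 0.573 ]
0.14 [0.408  0.5753]
0.16 [0.4099 0.576 ]
0.18 [0.411  0.5777]
0.2 [0.4125 0.5799]
```

View pics/w3.png

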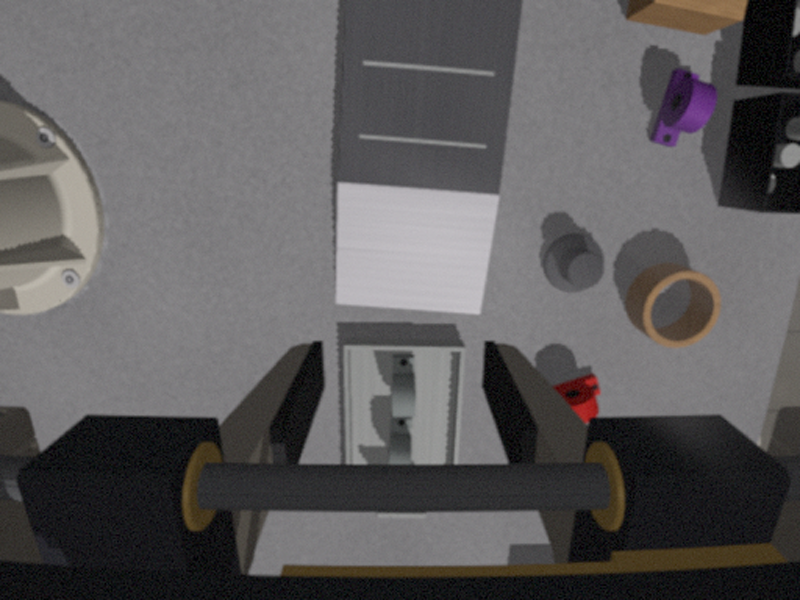

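The view shows the ramp (white, 415,245), the platform with its marks above it, and the tray below with both bearings on the centreline (403,385) and (400,440). The lift axis is at 85.9° and the platform centre is at about (0.491,0.139). The tray needs about −3.7° of yaw and a small shift.

```bash
python3 -m handwheel '[[[0,0,0,6.95,0.67],[0,0,0,6.95,0.67],[0,0,0,6.95,0.67],[0,0,0,6.95,0.67],[0,0,0,6.95,0.67],[0,0,0,6.95,0.67],[0,0,0,6.95,0.67],[0,0,0,6.95,0.67],[0,0,0,6.95,0.67],[0,0,0,6.95,0.67],[0,0,0,6.95,0.67],[0,0,0,6.95,0.67],[0,0,0,6.95,0.67]]]'
python3 -m handwheel '[[[0,0.036,0.015,0,0.67],[0,0.036,0.015,0,0.67],[0,0.036,0.015,0,0.67],[0,0.036,0.015,0,0.67],[0,0.036,0.015,0,0.67],[0,0.036,0.015,0,0.67],[0,0.036,0.015,0,0.67],[0,0.036,0.015,0,0.67],[0,0.036,0.015,0,0.67],[0,0,0.03,0,0.67],[0,0,0.03,0,0.67],[0,0,0.02,0,0.67],[0,0,0,0,0.67],[0,0,0,0,0.67]]]'
cat >> h.py <<'E'
def tray(p,z0=0,lo=.012,hi=.03):
    """wall/plate/bearing geometry; z0 = tray underside height"""
    P=p['P'];
    for f in find(p,'tray',.3)[:1]:
        X=f[2];print('tray',round(f[0],2),rect(X))
        T=X[(X[:,2]>z0+.046)&(np.ptp(X[:,:1],axis=0)>0)]
        if len(T)>5: print('plate',rect(T),T[:,2].max().round(3))
E
python3 - <<'E'
from h import *
p=shot('wrist');save(p,'w4.png');tray(p);bear(p);tray(shot('top'));go(.465,-.357,.051,-.4)
E
```

```text
clock: 16.37
eef_pos: [0.466, -0.0343, 0.3552]
tool_rot: [1.0, -0.008, -0.0, 0.0]
ft_force: [-0.4, 0.7, -0.9]
finger_gap: 0.0304
grip_force: 0.0
clock: 17.53
eef_pos: [0.4623, -0.3576, 0.1395]
tool_rot: [1.0, -0.005, -0.001, -0.001]
ft_force: [-0.3, -0.3, 0.7]
finger_gap: 0.0304
grip_force: 0.0
tray 0.61 (array([ 466.1, -259.9]), array([203.6, 139.7]), 88.7)
plate (array([ 463.7, -358. ]), array([ 6.9, 59.9]), 89.3) 0.068
bear 0.86 all (array([ 462.5, -292.9]), array([74.2, 26.1]), 86.7) hous (array([ 462.5, -293.1]), array([48.4, 26.1]), 86.9) top (array([ 462.4, -292.7]), array([40.6, 25.8]), 86.9) ztop 0.064
bear 0.68 all (array([ 467.6, -213.8]), array([26.7, 72.7]), 1.0) hous (array([ 467.6, -213. ]), array([26.7, 48.7]), 0.5) top (array([ 467.4, -213.5]), array([26.3, 38.7]), 0.5) ztop 0.064
bear 0.55 all (array([473.4, -93.3]), array([ 54.7, 169.9]), 83.6) hous (array([0., 0.]), array([0., 0.]), 0.0) top (array([473.4, -93.3]), array([ 54.7, 169.9]), 83.6) ztop 0.011
tray 0.78 (array([ 467.5, -258.9]), array([201.7, 134.3]), 89.1)
at [ 0.4643 -0.3576  0.1419] yaw -0.45 -> turn -0.05 tool dxyz mm [ 0.7 -0.6 90.9]
```

View pics/w4.png

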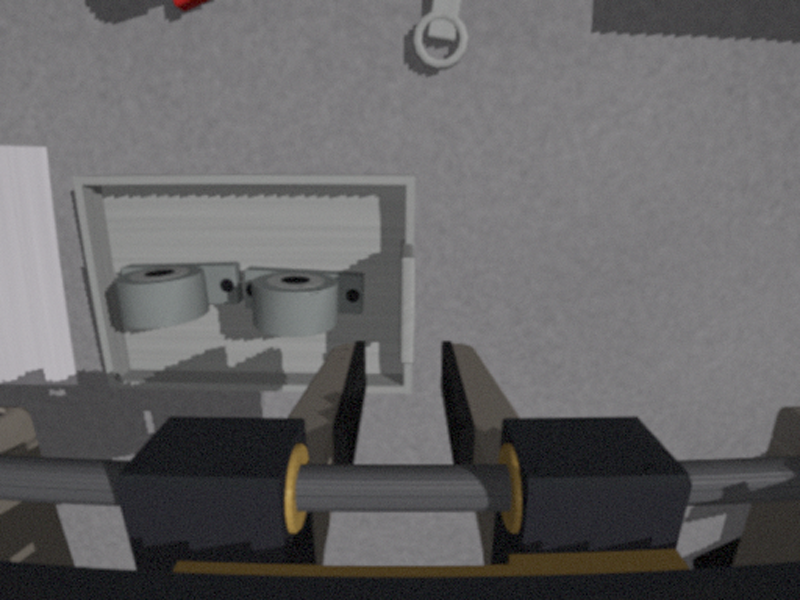

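The tray and both bearings sit cleanly, and the fingers straddle the plate (407,305). Next I descend, pinch and align.

```bash
python3 -m handwheel '[[[0,0,0.03,0,0.67],[0,0,0.03,0,0.67],[0,0,0.02,0,0.67],[0,0,0.01,0,0.67],[0,0,0,0,0.67],[0,0,0,0,0.8],[0,0,0,0,1],[0,0,0,0,1],[0,0,0,0,1],[0,0,0,0,1]]]'
python3 -m handwheel '[[[-0.001,0,0,0.6,1],[-0.002,0,0,0.6,1],[-0.002,0,0,0.6,1],[-0.002,0,0,0.6,1],[-0.002,0,0,0.6,1],[0,0,0,0.6,1],[0,0,0,0,1],[0,0,0,0,1]]]'
python3 - <<'E'
from h import *
p=shot('wrist');tray(p);bear(p);go(.4556,-.358,.051,-4.1);print(tcp()[2]['ft_force'],tcp()[2]['finger_gap'])
E
```

```text
clock: 18.62
eef_pos: [0.4646, -0.358, 0.0518]
tool_rot: [1.0, -0.004, 0.001, 0.001]
ft_force: [-0.2, -2.0, 7.0]
finger_gap: 0.0078
grip_force: 30.0
clock: 19.28
eef_pos: [0.4563, -0.3578, 0.0518]
tool_rot: [0.999, -0.035, 0.002, 0.001]
ft_force: [4.0, -1.6, 7.4]
finger_gap: 0.0079
grip_force: 30.0
tray 0.89 (array([ 464.1, -259.7]), array([201.7, 136.5]), 86.1)
plate (array([ 457. , -356.7]), array([ 7.1, 57.7]), 86.0) 0.068
bear 0.81 all (array([ 457.6, -291.6]), array([74. , 26.1]), 83.0) hous (array([ 457.6, -291.4]), array([49.7, 26.1]), 83.0) top (array([ 457.4, -291.9]), array([40. , 25.9]), 82.9) ztop 0.064
bear 0.75 all (array([ 466.6, -212.1]), array([75.8, 27. ]), 87.6) hous (array([ 466.6, -212.2]), array([50.4, 27. ]), 87.6) top (array([ 466.2, -216.3]), array([35.1, 26.7]), 86.2) ztop 0.064
at [ 0.4564 -0.3578  0.0518] yaw -4.06 -> turn 0.04 tool dxyz mm [-0.8  0.2  0.8]
[ 4.87566644 -1.68530038  7.59761008] 0.00778456210463519
```

```bash
python3 -m handwheel '[[[0,0,0,0,0.85],[0,-0.004,0,0,0.85],[0,-0.006,0,0,0.85],[0,-0.008,0,0,0.85],[0,-0.01,0,0,0.85],[0,-0.01,0,0,0.85],[0,-0.01,0,0,0.85],[0,-0.01,0,0,0.85],[0,-0.01,0,0,0.85],[0,-0.01,0,0,0.85],[0,-0.01,0,0,0.85],[0,-0.01,0,0,0.85],[0,-0.01,0,0,0.85],[0,-0.01,0,0,0.85],[0,-0.008,0,0,0.85],[0,-0.004,0,0,0.85],[0,0,0,0,0.85],[0,0,0,0,0.85]]]'
python3 - <<'E'
from h import *
p=shot('wrist');tray(p);bear(p);e=tcp();go(.490+.072*(e[0][1]-.12),e[0][1],.051,-4.1);print(e[2]['ft_force'],e[2]['finger_gap'])
tray(shot('top'))
E
```

```text
clock: 20.93
eef_pos: [0.4631, -0.2263, 0.05]
tool_rot: [0.999, -0.035, -0.001, -0.0]
ft_force: [0.6, 1.0, -0.7]
finger_gap: 0.0136
grip_force: 0.0
tray 0.93 (array([ 473.4, -136.7]), array([191.6, 136.1]), 85.7)
plate (array([ 465.4, -227.6]), array([ 9. , 58.6]), 85.7) 0.068
bear 0.96 all (array([476.8, -82. ]), array([71.9, 26.7]), 85.2) hous (array([477. , -78.3]), array([56.6, 26.8]), 85.5) top (array([475.9, -91.9]), array([21.9, 26.6]), 87.4) ztop 0.075
bear 0.61 all (array([ 467.7, -158.5]), array([75.5, 26.5]), 82.4) hous (array([ 467.7, -160.8]), array([49.9, 25.7]), 82.6) top (array([ 467.5, -161.3]), array([41.6, 25.2]), 83.8) ztop 0.069
bear 0.56 all (array([ 473.5, -136.5]), array([191.3, 135.8]), 85.5) hous (array([ 510.9, -166.3]), array([188.8,  57. ]), 54.5) top (array([ 465.3, -227.8]), array([ 8.1, 58.6]), 85.7) ztop 0.068
at [ 0.4632 -0.2267  0.0499] yaw -4.07 -> turn 0.03 tool dxyz mm [ 1.9 -0.1 -1.1]
[0.52496351 0.65684186 1.07430198] 0.01391062853682586
tray 0.95 (array([ 474.3, -125. ]), array([202.1, 132.9]), 85.2)
```

```bash
python3 -m handwheel '[[[0,-0.005,-0.001,0,0.85],[0,-0.008,0,0,0.85],[0,-0.01,0,0,0.85],[0,-0.01,0,0,0.85],[0,-0.01,0,0,0.85],[0,-0.01,0,0,0.85],[0,-0.01,0,0,0.85],[0,-0.01,0,0,0.85],[0,-0.01,0,0,0.85],[0,-0.01,0,0,0.85],[0,-0.01,0,0,0.85],[0,-0.008,0,0,0.85],[0,-0.004,0,0,0.85],[0,0,0,0,0.85],[0,0,0,0,0.85]]]'
python3 - <<'E'
from h import *
p=shot('wrist');tray(p);bear(p);e=tcp();go(.490+.072*(e[0][1]-.12),e[0][1],.051,-4.1);print(e[2]['ft_force'],e[2]['finger_gap'])
tray(shot('top'))
E
```

```text
clock: 22.43
eef_pos: [0.4729, -0.1118, 0.0519]
tool_rot: [0.999, -0.035, 0.001, 0.0]
ft_force: [0.6, -3.3, 2.6]
finger_gap: 0.014
grip_force: 1.7
tray 0.58 (array([480.6, -27.9]), array([179.2, 139.9]), 87.2)
plate (array([476.4, -39.6]), array([157.7, 140.3]), 84.1) 0.07
bear 0.92 all (array([484.5,  28.8]), array([57.6, 26.7]), 86.6) hous (array([484.5,  28.8]), array([57.6, 26.7]), 86.6) top (array([486.2,  14.4]), array([28.8, 14.4]), 22.2) ztop 0.085
at [ 0.4723 -0.1118  0.0515] yaw -4.05 -> turn 0.05 tool dxyz mm [ 1.  -0.1  0.5]
[ 1.07187148 -2.14610723  0.16198556] 0.013526550678955366
tray 0.78 (array([482.4,   0.8]), array([183.1, 134.1]), 85.2)
plate (array([485.2,  51.9]), array([132.9,  84.8]), 0.3) 0.068
```

```bash
python3 -m handwheel '[[[0.0005,-0.004,-0.001,0,0.82],[0.0005,-0.008,-0.0016,0,0.82],[0,-0.008,-0.0016,0,0.82],[0,-0.008,-0.0016,0,0.82],[0,-0.008,-0.0016,0,0.82],[0,-0.008,-0.0016,0,0.82],[0,-0.006,-0.001,0,0.82],[0,-0.004,-0.001,0,0.82],[0,0,0,0,0.82],[0,0,0,0,0.82]]]'
python3 - <<'E'
from h import *
p=shot('wrist');save(p,'w5.png');bear(p);e=tcp();go(.490+.072*(e[0][1]-.12),e[0][1],.051,-4.1);print(e[2]['ft_force'],e[2]['finger_gap'])
P=p['P'];m=(P[...,2]>.03)&(P[...,2]<.055)&(abs(P[...,0]-.48)<.1)&(p['pixels'].mean(-1)>100)
q=shot('top');tray(q,.024);bear(q)
E
```

```text
clock: 23.52
eef_pos: [0.4762, -0.0579, 0.0621]
tool_rot: [0.999, -0.035, -0.0, -0.0]
ft_force: [-0.7, -0.1, -0.4]
finger_gap: 0.0167
grip_force: 0.0
bear 0.87 all (array([487.4,  89. ]), array([72. , 31.8]), 87.2) hous (array([490.2,  89. ]), array([72.1, 26.7]), 86.0) top (array([489.3,  78. ]), array([27.8, 18.6]), 4.0) ztop 0.086
bear 0.76 all (array([481.4,  12.4]), array([74.6, 26.7]), 81.8) hous (array([481.4,  12.4]), array([74.6, 26.7]), 81.8) top (array([481.6,  11.8]), array([39.9, 25.5]), 83.2) ztop 0.087
at [ 0.476  -0.0581  0.0619] yaw -4.06 -> turn 0.04 tool dxyz mm [ 1.2 -0.1 10.9]
[ 0.39535689  0.20070249 -0.26274565] 0.01647931207762048
tray 0.87 (array([487.8,  63.5]), array([159.7, 129.1]), 86.2)
bear 0.63 all (array([ 686.7, -394.3]), array([ 26.5, 147.7]), 84.0) hous (array([0., 0.]), array([0., 0.]), 0.0) top (array([ 686.7, -394.3]), array([ 26.5, 147.7]), 84.0) ztop 0.016
bear 0.59 all (array([489.6,  92.6]), array([20. , 65.3]), 0.2) hous (array([489.6,  92.6]), array([20. , 65.3]), 0.2) top (array([489.6,  92.1]), array([20. , 29.9]), 0.2) ztop 0.096
bear 0.46 all (array([480.1,  20. ]), array([53.1,  6.7]), 81.7) hous (array([480.1,  20. ]), array([53.1,  6.7]), 81.7) top (array([478. ,  -4.6]), array([3.3, 3.4]), 0.0) ztop 0.078
```

View pics/w5.png

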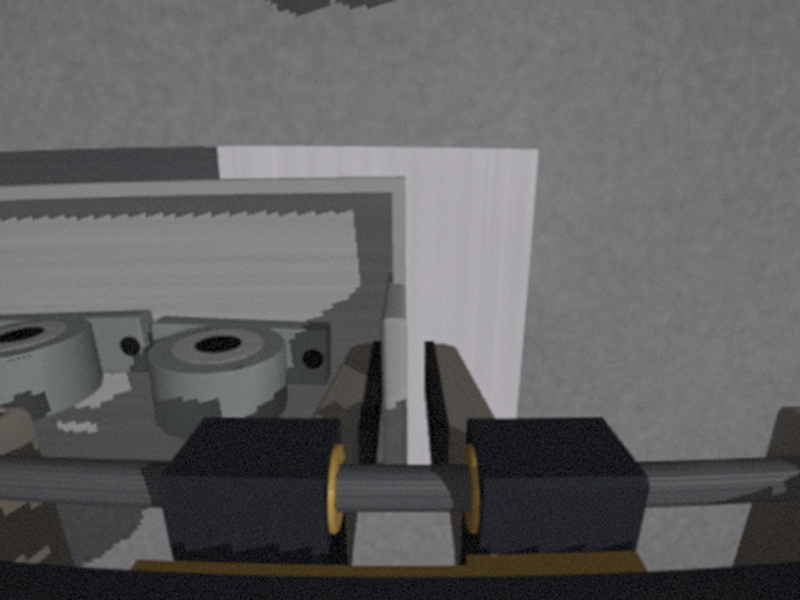

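The tray has tipped flat onto the platform edge. Both bearings stand at (40,360) and (225,370), and the plate (395,330) is still between the fingers. I'll push on, raising the tool.

```bash
python3 -m handwheel '[[[0.0005,-0.004,-0.003,0,0.82],[0.0005,-0.006,-0.003,0,0.82],[0,-0.008,-0.003,0,0.82],[0,-0.008,-0.002,0,0.82],[0,-0.008,-0.001,0,0.82],[0,-0.008,0,0,0.82],[0,-0.008,0,0,0.82],[0,-0.008,0,0,0.82],[0,-0.008,0,0,0.82],[0,-0.008,0,0,0.82],[0,-0.006,0,0,0.82],[0,-0.004,0,0,0.82],[0,-0.003,0,0,0.82],[0,0,0,0,0.82],[0,0,0,0,0.9],[0,0,0,0,1],[0,0,0,0,1],[0,0,0,0,1]]]'
python3 - <<'E'
from h import *
e=tcp();go(.4843,.0403,.075,-4.1);print(e[2]['ft_force'],e[2]['finger_gap'])
q=shot('top');tray(q,.024);bear(q);save(q,'t6.png',(160,150,360,280))
p=shot('wrist')
tray(p,.024);bear(p)
E
```

```text
clock: 25.27
eef_pos: [0.484, 0.0284, 0.0744]
tool_rot: [0.999, -0.035, 0.0, -0.0]
ft_force: [-1.1, -4.7, 4.8]
finger_gap: 0.0075
grip_force: 30.0
at [0.484  0.0284 0.0744] yaw -4.04 -> turn 0.06 tool dxyz mm [ -0.5 -11.9  -0.6]
[-1.10234044 -4.67892263  4.84244646] 0.007538338079195007
tray 0.82 (array([493.9, 129.4]), array([189. , 128.9]), 86.2)
tray 0.59 (array([494.7, 125.7]), array([202.6, 136.8]), 86.0)
plate (array([491.2,  42. ]), array([49.2, 58.4]), 69.7) 0.092
bear 0.9 all (array([488.2,  95.8]), array([74.8, 26.5]), 83.0) hous (array([488.2,  95.8]), array([74.8, 26.5]), 83.0) top (array([488. ,  95.2]), array([39.8, 26.3]), 83.7) ztop 0.088
bear 0.77 all (array([497.3, 170.2]), array([106.5,  26.8]), 85.0) hous (array([497.3, 170.2]), array([106.5,  26.8]), 85.0) top (array([497.1, 169.2]), array([33. , 26.5]), 85.0) ztop 0.088
bear 0.24 all (array([494.7, 126. ]), array([202.1, 136.4]), 86.1) hous (array([494.7, 125.7]), array([201.4, 136.4]), 86.1) top (array([486.5,  29. ]), array([ 7.5, 59.5]), 86.2) ztop 0.092
```

View pics/t6.png

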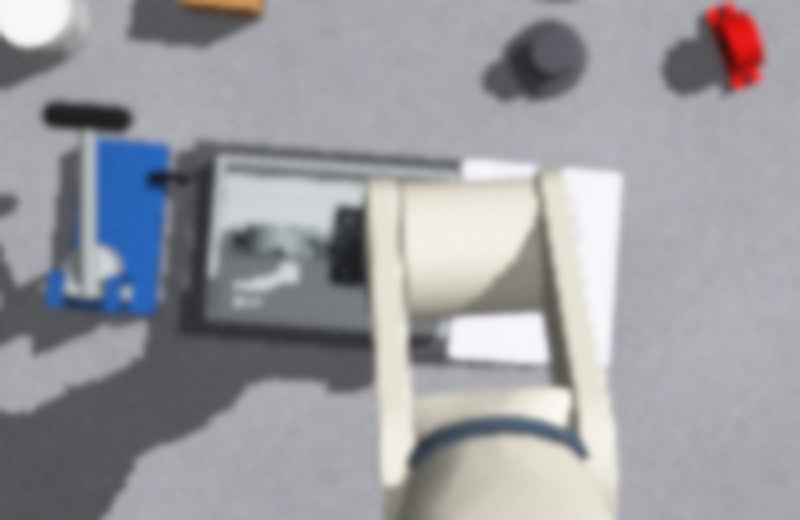

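The tray is flat on the platform. It needs about 12 mm more forward and −2 mm in x, so I'll slide it while pinched, then release and check from above.

```bash
python3 -m handwheel '[[[-0.0005,-0.003,0,0,1],[-0.0005,-0.003,0,0,1],[-0.0005,-0.003,0,0,1],[-0.0005,-0.003,0,0,1],[0,0,0,0,1],[0,0,0,0,0.7],[0,0,0,0,0.7],[0,0,0,0,0.7],[0,0,-0.02,0,0.7],[0,0,-0.03,0,0.7],[0,0,-0.04,0,0.7],[0,0,-0.04,0,0.7],[0,0.01,-0.04,0,0.7],[0,0.02,-0.035,0,0.7],[-0.03,0.02,-0.03,0,0.7],[-0.03,0.02,-0.03,0,0.7],[-0.03,0.01,0,0,0.7],[0,0,0,0,0.7],[0,0,0,0,0.7],[0,0,0,0,0.7]]]'
python3 - <<'E'
from h import *
p=shot('wrist');save(p,'w7.png');bear(p);tray(p,.024);e=tcp();print(e[:2])
P=p['P'];g=p['pixels'].mean(-1)
m=(abs(P[...,2]-.024)<.006)&(g<110)&(abs(P[...,0]-.49)<.11)&(abs(P[...,1]-.139)<.13)
print('plat dark',m.sum(),rect(P[m]))
w=(P[...,2]>.04)&(P[...,2]<.058)&(abs(P[...,0]-.49)<.11)&(abs(P[...,1]-.139)<.125)
n,l,st,c=cv2.connectedComponentsWithStats(w.astype(np.uint8));i=1+st[1:,4].argmax();print('walls',rect(P[l==i]))
E
```

```text
clock: 27.23
eef_pos: [0.3945, -0.0289, 0.3324]
tool_rot: [0.999, -0.035, 0.0, -0.0]
ft_force: [-0.0, 0.3, -0.1]
finger_gap: 0.0273
grip_force: 0.0
bear 0.78 all (array([494.9, 174.8]), array([52.8, 23.7]), 87.5) hous (array([494.9, 174.8]), array([52.8, 23.7]), 87.5) top (array([495.5, 183.5]), array([36.1, 22.8]), 85.5) ztop 0.088
bear 0.68 all (array([485.6, 107.9]), array([75. , 23.8]), 85.2) hous (array([485.6, 107.9]), array([75. , 23.8]), 85.2) top (array([485.7, 108.2]), array([40.3, 23.8]), 85.2) ztop 0.088
tray 0.83 (array([494.1, 139.5]), array([208.1, 142.7]), 86.8)
plate (array([485.2,  40.5]), array([ 8.7, 58.3]), 87.0) 0.093
(array([ 0.39476089, -0.02872358,  0.33189664]), np.float64(-4.017628417363802))
plat dark 5538 (array([492.2, 141.9]), array([242.7, 170.4]), 85.6)
walls (array([492.3, 140.1]), array([208.5, 141. ]), 85.9)
```

View pics/w7.png

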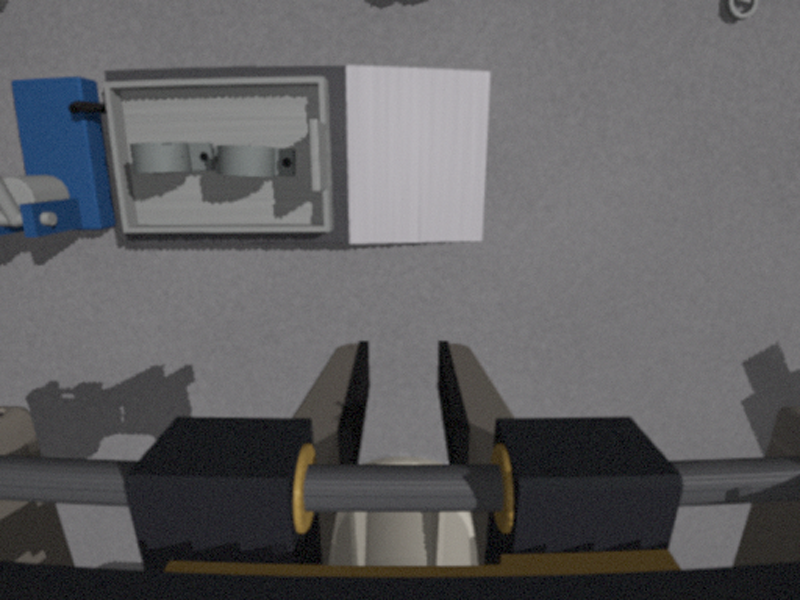

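The tray is centred on the platform: tray centre (0.492,0.140) against platform (0.492,0.140). Both bearings stand inside at (165,157) and (248,160). Next is the lever grip.

Run:
```python
from h import *
for c in('top','scene'):
    q=shot(c);P=q['P'];g=q['pixels'].max(-1)
    m=(P[...,2]>.13)&(P[...,2]<.175)&(g<70)&(abs(P[...,0]-.62)<.1)&(abs(P[...,1]-.31)<.1)
    X=P[m];print(c,len(X),rect(X),X[:,2].max(),X.mean(0))
    m=(P[...,2]>.06)&(P[...,2]<.175)&(abs(P[...,0]-.56)<.15)&(abs(P[...,1]-.31)<.1);print(rect(P[m]))
go(.62,.31,.25,-4.1)
```

```text
top 96 (array([593.4, 319.4]), array([65. , 15.8]), 85.4) 0.1627830712019609 [0.59353498 0.31878964 0.15710639]
(array([574.3, 308.9]), array([269.4, 197.6]), 0.1)
scene 114 (array([597.8, 317. ]), array([62.6, 18.5]), 88.0) 0.16150429081322792 [0.59939014 0.31728287 0.15399748]
(array([571.6, 310. ]), array([277.9, 197.9]), 0.4)
at [ 0.3946 -0.0288  0.3319] yaw -4.02 -> turn 0.08 tool dxyz mm [ 200.6 -354.    81.9]
```

```bash
python3 -m handwheel '[[[0.0163,-0.0328,0.004,0,1],[0.0163,-0.0328,0.004,0,1],[0.0163,-0.0328,0.004,0,1],[0.0163,-0.0328,0.004,0,1],[0.0163,-0.0328,0.004,0,1],[0.0163,-0.0328,0.004,0,1],[0.0163,-0.0328,0.005,0,1],[0.0163,-0.0328,0.01,0,1],[0.0163,-0.0328,0.02,0,1],[0.016,-0.0325,0.02,0,1],[0.016,-0.0325,0.02,0,1],[0,0,0,0,1],[0,0,0,0,1],[0,0,0,0,1]]]'
python3 - <<'E'
from h import *
go(.598,.318,.175,-4.1)
p=shot('wrist');save(p,'w8.png')
P=p['P'];g=p['pixels'].max(-1)
m=(P[...,2]>.13)&(P[...,2]<.175)&(g<70)&(abs(P[...,0]-.62)<.1)&(abs(P[...,1]-.31)<.1)
X=P[m];print(len(X),rect(X),X[:,2].max())
E
```

```text
clock: 28.65
eef_pos: [0.5975, 0.3175, 0.2328]
tool_rot: [0.999, -0.035, -0.001, 0.001]
ft_force: [0.0, 0.5, 0.2]
finger_gap: 0.0004
grip_force: 0.0
at [0.5975 0.3175 0.2328] yaw -4.01 -> turn 0.09 tool dxyz mm [ 0.4 -0.5 57.8]
1901 (array([593.9, 320.5]), array([70.8, 21.6]), 85.7) 0.16046833910075134
```

View pics/w8.png

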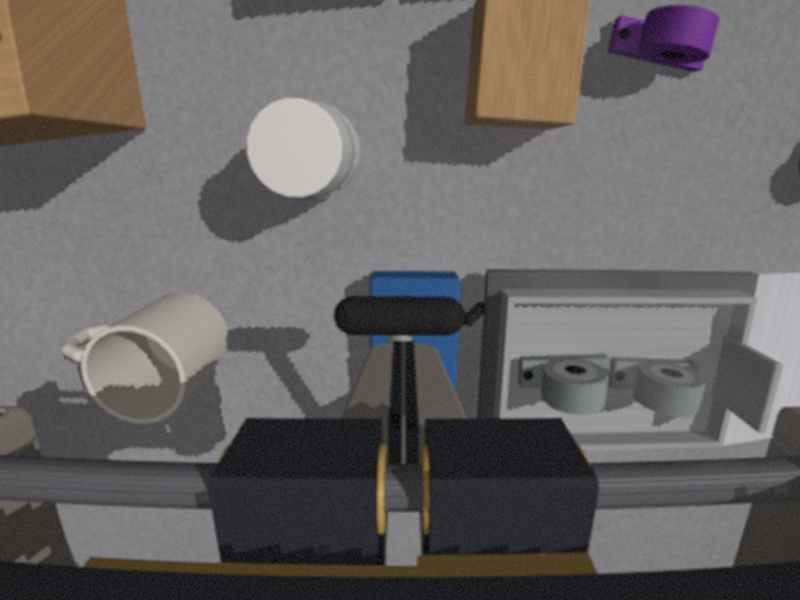

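The fingertips (403,345) hang just beside the grip (400,315) and clear of the tray. I'll start the first stroke.

```bash
python3 -m handwheel '[[[-0.001,0,0.03,0,1],[0,0,0.028,0,1],[0.003,0,0.012,0,1],[0.003,0,0.012,0,1],[0.002,0,0.012,0,1],[0.002,0,0.012,0,1],[0.001,0,0.012,0,1],[0.001,0,0.012,0,1],[0,0,0.012,0,1],[0,0,0.012,0,1],[0,0,0.006,0,1],[0,0,0,0,1],[0,0,0,0,1]]]'
python3 - <<'E'
from h import *
go(.607,.3165,.072,-4.1);print(tcp()[2]['ft_force'])
p=shot('wrist')
P=p['P'];g=p['pixels'].max(-1)
m=(P[...,2]>.035)&(P[...,2]<.15)&(g<70)&(abs(P[...,0]-.60)<.05)&(abs(P[...,1]-.32)<.045)
X=P[m];print(len(X),rect(X),X[:,2].max())
E
```

```text
clock: 29.78
eef_pos: [0.6113, 0.3171, 0.0756]
tool_rot: [0.999, -0.036, 0.002, -0.001]
ft_force: [2.2, -2.8, 7.5]
finger_gap: 0.0003
grip_force: 3.7
at [0.6113 0.3171 0.0756] yaw -4.08 -> turn 0.02 tool dxyz mm [-4.2  0.9  3.6]
[ 2.18208982 -2.82985767  7.50708538]
3579 (array([610.6, 319.5]), array([72.4, 25.7]), 88.9) 0.14933249678389598
```

```bash
python3 -m handwheel '[[[0,0,0.002,0,1],[0,0,0.002,0,1],[0,0,0,0,1],[0,0,0,0,1]]]'
python3 -m handwheel '[[[0,0,0.002,0,1],[0,0,0,0,1]]]'
```

```text
clock: 30.17
eef_pos: [0.6109, 0.3171, 0.0719]
tool_rot: [0.999, -0.036, 0.002, -0.001]
ft_force: [0.9, -1.3, 8.0]
finger_gap: 0.0006
grip_force: 3.9
clock: 30.33
eef_pos: [0.6109, 0.3171, 0.0709]
tool_rot: [0.999, -0.036, 0.002, -0.001]
ft_force: [-3.0, -3.7, 17.0]
finger_gap: 0.0003
grip_force: 8.2
```

The stop is felt at TCP z ≈ 0.071, so stroke 1 is down. Now up, then the next strokes.

```bash
python3 -m handwheel '[[[0,0,-0.0155,0,1],[-0.001,0,-0.0155,0,1],[-0.001,0,-0.0155,0,1],[-0.002,0,-0.0155,0,1],[-0.003,0,-0.0155,0,1],[-0.003,0,-0.0155,0,1],[-0.001,0,-0.0155,0,1],[0,0,0,0,1],[0,0,0,0,1],[0,0,0,0,1]]]'
python3 - <<'E'
from h import *
go(.597,.3175,.175,-4.1)
p=shot('wrist')
P=p['P'];g=p['pixels'].max(-1)
m=(P[...,2]>.035)&(P[...,2]<.168)&(g<70)&(abs(P[...,0]-.60)<.05)&(abs(P[...,1]-.32)<.045)
X=P[m];print(len(X),rect(X),X[:,2].max());s=shot('scene');P=s['P'];g=s['pixels'].max(-1)
m=(P[...,2]>.13)&(P[...,2]<.168)&(g<70)&(abs(P[...,0]-.62)<.1)&(abs(P[...,1]-.31)<.06);print(m.sum(),P[m][:,2].max(),rect(P[m]))
E
python3 -m handwheel '[[[0.003,0,0.018,0,1],[0.003,0,0.018,0,1],[0.002,0,0.018,0,1],[0.002,0,0.018,0,1],[0.001,0,0.018,0,1],[0,0,0.012,0,1],[0,0,0.0055,0,1],[0,0,0,0,1],[0,0,0,0,1]]]'
```

```text
clock: 31.17
eef_pos: [0.5976, 0.3173, 0.1754]
tool_rot: [0.999, -0.035, -0.0, 0.0]
ft_force: [0.1, 0.5, -0.8]
finger_gap: -0.0001
grip_force: 0.0
at [0.5976 0.3173 0.1754] yaw -4.05 -> turn 0.05 tool dxyz mm [-0.6 -0.1  0.4]
1881 (array([596.7, 320. ]), array([71.2, 23.6]), 86.2) 0.16794698877004002
92 0.1607267722877067 (array([598.5, 316.7]), array([63.7, 17.2]), 89.2)
clock: 32.02
eef_pos: [0.6096, 0.3174, 0.0707]
tool_rot: [0.999, -0.035, 0.001, -0.001]
ft_force: [-5.9, -1.2, 22.5]
finger_gap: 0.0004
grip_force: 11.4
```

```bash
python3 -m handwheel '[[[0,0,-0.0155,0,1],[-0.001,0,-0.0155,0,1],[-0.001,0,-0.0155,0,1],[-0.002,0,-0.0155,0,1],[-0.003,0,-0.0155,0,1],[-0.003,0,-0.0155,0,1],[-0.001,0,-0.015,0,1],[0,0,0,0,1],[0,0,0,0,1],[0,0,0,0,1],[0,0,0,0,1]]]'
python3 -m handwheel '[[[0.003,0,0.018,0,1],[0.003,0,0.018,0,1],[0.002,0,0.018,0,1],[0.002,0,0.018,0,1],[0.001,0,0.018,0,1],[0,0,0.012,0,1],[0,0,0.0055,0,1],[0,0,0,0,1],[0,0,0,0,1]]]'
python3 -m handwheel '[[[0,0,-0.0155,0,1],[-0.001,0,-0.0155,0,1],[-0.001,0,-0.0155,0,1],[-0.002,0,-0.0155,0,1],[-0.003,0,-0.0155,0,1],[-0.003,0,-0.0155,0,1],[-0.001,0,-0.015,0,1],[0,0,0,0,1],[0,0,0,0,1],[0,0,0,0,1],[0,0,0,0,1]]]'
```

```text
clock: 32.93
eef_pos: [0.5973, 0.3172, 0.1751]
tool_rot: [0.999, -0.035, -0.001, 0.001]
ft_force: [0.0, 0.3, -0.1]
finger_gap: 0.0
grip_force: 0.0
clock: 33.68
eef_pos: [0.6096, 0.3173, 0.0708]
tool_rot: [0.999, -0.035, 0.001, -0.0]
ft_force: [-3.4, -1.5, 19.9]
finger_gap: 0.0005
grip_force: 10.1
clock: 34.6
eef_pos: [0.5973, 0.3171, 0.1756]
tool_rot: [0.999, -0.035, -0.001, 0.001]
ft_force: [-0.1, -0.1, -0.3]
finger_gap: 0.0007
grip_force: 0.0
```

Three strokes are done. This is the fourth, then retreat.

```bash
python3 -m handwheel '[[[0.003,0,0.018,0,1],[0.003,0,0.018,0,1],[0.002,0,0.018,0,1],[0.002,0,0.018,0,1],[0.001,0,0.018,0,1],[0,0,0.012,0,1],[0,0,0.0055,0,1],[0,0,0,0,1],[0,0,0,0,1]]]'
python3 -m handwheel '[[[0,0,-0.0155,0,1],[-0.001,0,-0.0155,0,1],[-0.001,0,-0.0155,0,1],[-0.002,0,-0.0155,0,1],[-0.003,0,-0.0155,0,1],[-0.003,0,-0.0155,0,1],[-0.001,0,-0.015,0,1],[0,0,0,0,1],[0,0,-0.03,0,1],[0,0,-0.04,0,1],[0,0,-0.04,0,1],[0,0.03,-0.03,0,1],[0,0.03,-0.03,0,1],[-0.03,0.03,0,0,1],[-0.03,0.02,0,0,1],[-0.03,0.02,0,0,1],[-0.03,0.02,0,0,1],[0,0,0,0,1],[0,0,0,0,1],[0,0,0,0,1]]]'
python3 - <<'E'
from h import *
p=shot('wrist');save(p,'w9.png');bear(p);tray(p,.024);print(tcp()[:2])
P=p['P'];g=p['pixels'].max(-1)
w=(P[...,2]>.04)&(P[...,2]<.058)&(abs(P[...,0]-.49)<.11)&(abs(P[...,1]-.139)<.125)
n,l,st,c=cv2.connectedComponentsWithStats(w.astype(np.uint8));i=1+st[1:,4].argmax();print('walls',rect(P[l==i]))
for c in('wrist','scene'):
    s=shot(c);P=s['P'];g=s['pixels'].max(-1)
    m=(P[...,2]>.11)&(P[...,2]<.168)&(g<70)&(abs(P[...,0]-.6)<.06)&(abs(P[...,1]-.31)<.06);print(m.sum(),P[m][:,2].max(),rect(P[m]))
E
```

```text
clock: 35.35
eef_pos: [0.6095, 0.3172, 0.071]
tool_rot: [0.999, -0.035, 0.001, -0.0]
ft_force: [-3.5, -0.2, 17.0]
finger_gap: 0.0007
grip_force: 8.8
clock: 37.02
eef_pos: [0.4688, 0.1782, 0.3463]
tool_rot: [0.999, -0.035, 0.0, -0.0]
ft_force: [0.4, 0.1, -0.3]
finger_gap: 0.0005
grip_force: 0.0
bear 0.9 all (array([488.1, 108.9]), array([70.9, 24.9]), 83.6) hous (array([488.1, 108.9]), array([70.9, 24.9]), 83.6) top (array([487.9, 108.8]), array([40.6, 24.3]), 84.1) ztop 0.088
bear 0.8 all (array([496.7, 188.9]), array([72.3, 26.7]), 88.2) hous (array([496.7, 188.9]), array([72.3, 26.7]), 88.2) top (array([496.3, 187.6]), array([39.5, 26.4]), 86.2) ztop 0.088
(array([0.46912887, 0.17849038, 0.34600965]), np.float64(-4.0354767589209946))
walls (array([491.7, 139.9]), array([207.5, 140.2]), 86.1)
1101 0.160554143294167 (array([592.7, 318.7]), array([70.4, 21.4]), 85.9)
114 0.16324177496999182 (array([597.2, 317.1]), array([63.7, 18.9]), 84.2)
```

View pics/w9.png

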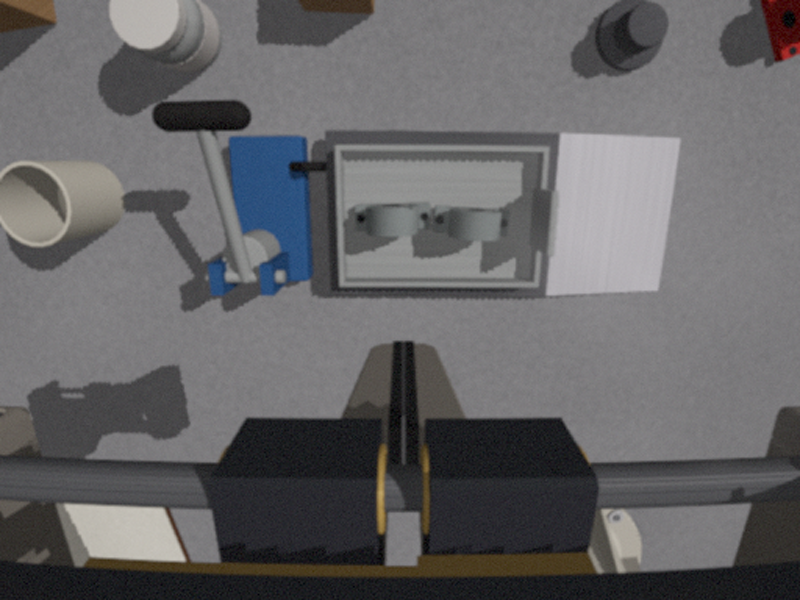

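The tray is centred on the platform (445,215) with both bearings inside at (392,220) and (475,222). The lever is up, with its grip at (202,115), and the robot is clear, so I'm handing in.

```bash
python3 -c "
from station import arm
print(arm.close_job())"
```

```text
the job is handed in; nothing more can be done
None
```

The job is handed in; no verdict came back. My last checks showed both bearings in the tray, the tray centred on the platform, four full lever strokes done with the lever back up, and the robot clear.

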